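# Close and latch the lamp unit's access hatch with its wing knob

### The job

The lamp unit's top hatch has been left open: swing it down, hold it pressed in against its sprung pins and turn the wing knob clockwise so that its hidden tongue swings behind the front frame edge, until you feel it bear firmly on its stop, and no further. Do not force the knob or ram the hatch; then let go so that the tongue holds the hatch shut, and leave the things beside the unit alone.

Things in the scene. Friction and masses are not known exactly. Their poses are not given: they have to be found in the camera images.
- case: off-white lamp unit fixed on the bench, 280 (its x) x 260 (its y) x 120 mm high; origin at the centre of its underside; its front (-x) faces roughly to the robot. The grey hatch in its top is hinged at the back: 198 mm from hinge to front edge, 170 mm wide, 6 mm thick, 0.3 kg
- hatch (a joint): opening angle of the hatch (rad): 0 = flush with the case top, positive = front edge raised. Its hinge is stiff (0.5 Nm): it stays where left, but below 0.05 two sprung pins push it up again to about 0.05. Pressing at the knob takes 6 to 9 N at 0.05 and about 13 N at 0.01, where the tongue clears the frame edge. Latched and let go it rests at about 0.015
- hatch_hinge (a point): middle of the hinge line at the back of the hatch, 100 mm behind (+x of) the case centre and 117 mm above the bench; the line runs along the case's y axis; axes as the case's
- hatch_front (a point): point on the hatch's top face, mid-width, 8 mm from its front edge, 190 mm from the hinge line; moves with the hatch; x axis points from the front edge to the hinge, y along the hinge, z out of the top face
- wing (a joint): angle of the wing knob (rad), growing clockwise from above. At 0 the blade lies along the hatch's y and the tongue (below the blade's white-marked end) points to -y; at 1.57 it points to the front. Above about 0.6 the tongue meets the frame edge, which blocks it unless the hatch is pressed below 0.01 rad. Turning takes about 0.06 Nm. The tongue stops somewhere from 1.15 to 1.65: unseen, to be felt
- wing_grip (a point): grip point on the knob's axis, 24 mm above the hatch's top face, 165 mm from the hinge line at mid-width. The wing is an upright black blade 44 long, 10 thick, from 8 to 38 mm above the hatch, on a hub 28 mm across. x axis across the blade's thickness, y along the blade (the white mark and tongue on its -y side), z up the knob's axis
- catch: front strip of the case top, 38 mm deep, 6 mm thick, behind (under) which the tongue must swing; origin at its centre, 121 mm in front of the case centre; axes as the case's. More than 25 N on it means that the knob was forced
- seat: two small steel ledges inside the case under the hatch's front corners; the hatch meets these rigid ledges at -0.008 rad, when pressed with about 16 N at the knob; over 30 N on them is ramming. Origin between them, 92 mm in front of the case centre, 112 mm up; axes as the case's
- stop_bracket: hidden bracket under the front strip that carries the tongue's stop post; origin on the knob's axis, level with the case top, axes as the case's (it does not tell where the post is). The tongue is springy: at the stop the torque grows by 4 Nm per rad. It meets the post 40 mm from the axis: 6 N (0.24 Nm) or more is firm, over 15 N (0.6 Nm) is forced
- dropper: amber bottle 36 mm across, 75 mm high, to the left of the lamp unit, origin under its centre; to be left alone
- slide_box: blue slide box 85 x 35 x 30 mm, to the right of the lamp unit, origin under its centre; to be left alone
- dish: white covered dish 60 mm across, 15 mm high, to the right of the lamp unit, origin under its centre; to be left alone

How it is judged:
By the outcome, as a careful person would: the job done as asked, in the order asked, and still so for the second after the job is handed in, with the robot touching nothing.
It also fails if it takes over 67 s, if anything falls off the work surface, if the arm or the gripper's body presses on something with over 40 N, if the wrist force passes 120 N, or if a joint passes its speed limit or range.

### The arm

A 6-joint arm with a two-finger parallel gripper is mounted at the origin on the work surface. World frame = base frame: x ahead of the robot, y to its left, z up, the work surface at z = 0. Lengths are in mm, angles in rad, forces in N, time in s.
With the tool pointing down it reaches from about 275 to 1000 mm from the base axis. Payload 8.4 kg.
Tool frame: the origin (TCP) lies at the very end of the fingers, on their centre line; the grasp point (between the pads) lies 19 mm behind it; z points along the fingers, x is the direction in which the jaws open and shut, and the axes are right-handed (so a half turn about z gives the same grasp; the last joint's range is limited). The gripper opens to 85 mm and grips with 20 to 120 N. Pads are 22 mm wide; open, the fingers measure 114 mm over their backs; the gripper's body (76 mm by 85 mm) begins 54 mm behind the grasp point. The pads swing forward as they close: fully open they stand 13 mm farther back than shut.
Start: joints at [-1.208, 0.353, 1.633, -0, 1.155, -0.002], TCP at [222.975, -583.875, 231.281] pointing down, gripper open.
Joint ranges: [-2.63, 2.63], [-0.92, 2.1], [0.06, 2.66], [-1.3, 4.44], [0, 2.69], [-3.02, 3.02]. Speed limits (rad/s): [2.22, 2.22, 2.79, 3.14, 3.14, 3.14].

### API

Orientations are given as [roll, pitch, yaw] about the fixed x, y, z axes, in that order (R = Rz(yaw) Ry(pitch) Rx(roll)).
In Python, from rig import r gives the robot as it stands. The module is installed in compiled form; this text tells all that it offers.
- The arm moves only by the tool apply_moves, never from a script. Its argument "targets" is a list that holds one entry, the list of rows, each a list of 7 numbers: the gripper's target within -1 to 1 (fully open at 1, half-way at 0, shut at -1), then the shift along the tool's x, y, z in cm, then the turn, a rotation vector about the tool's x, y, z in degrees. A call has 1 to 8 rows; each row is the pose to reach, as a shift and turn from the pose measured when the call began, along the tool's axes at that moment; what a row does not reach only later rows make up. A row lasts 1/10 s, in which the tool goes at most 50 mm and 8.59 degrees, less where a joint would pass 70% of its speed; a pose out of reach is approached as far as the arm can. A call with a gripper value outside its range is refused whole. The fingers move at their own pace and stop on an object; "newtons" is the grip in N (left out, the last holds). Time passes only in rows, so rows that repeat a pose let the fingers close. It gives the time, the measured TCP pose, the force and the opening at its end, in the units of the state.
- r.sense(): the state, without advancing time (a new reading comes with each control period).
- r.grab_frame(name): name is "scene" or "top" or "wrist"; returns a dict with "pixels" (384x512x3 uint8, red, green, blue), "fov_y" (degrees; the focal length in pixels is half the picture's height over the tangent of half this angle, whatever the lens; pixels are square), "cx", "cy" (the principal point, pixels), "R" (3x3) and "t" (3): a world point X has camera coordinates R X + t; the wrist camera has in their place "mount" (4x4, takes a point from camera to tool coordinates, whose origin is the TCP and whose axes are the tool frame's). Camera axes: x right, y down, z forward; pixel columns grow to the right and rows downward; lengths in mm; the calibration is good to about 2 mm. A picture is of the moment at which its call begins: read the wrist's pose just before it. There is no depth.
- r.sign_off(): hands the job in, once; it reports no verdict.
The state is a dict: "clock": time; "qpos": joint angles; "qvel": joint speeds; "joint_efforts": joint torques, N m; "eef_pos": TCP position; "tcp_rot": TCP orientation; "contact_force": force on the tool from outside, world axes, zero at the start; "wrist_torque": the same for the moment, N m; "opening": opening from 0.0 (shut) to 1.0 (fully open).
Only numpy, scipy, OpenCV 4.12 (cv2) and the standard library are available. Lean on these libraries where they do the work, as an engineer would, in place of code of your own. Each camera call takes 0.05 s, during which the arm holds its last target. There are 200 camera calls.

## Working session

There is one attempt and no reset: what is moved stays moved. The work goes in short steps, Python scripts to look and compute and a tool call to move; the robot and the scene stay as the last step left them, time stands still between calls to the robot, and variables do not carry over. Pictures are saved under pics/ and viewed, about 8 in all and at most 12, crops included, and the job is handed in when it is done.

Besides the shell and the picture viewer there is one more tool, called after "Emit:" as name(argument=value, ...), one argument or row to a line, values as JSON. apply_moves: Moves the arm, as the interface text tells. Its arguments: {"type":"object","properties":{"targets":{"type":"array"},"newtons":{"type":"number"}},"required":["targets"]}

```bash
mkdir -p pics
python3 - <<'E'
from rig import r
import cv2,numpy as np
print(r.sense())
for n in ("scene","top"):
    f=r.grab_frame(n); cv2.imwrite(f"pics/{n}0.png",cv2.cvtColor(f["pixels"],cv2.COLOR_RGB2BGR))
    print(n,f["fov_y"],f["cx"],f["cy"],np.array(f["R"]).round(4).tolist(),np.array(f["t"]).round(1))
E
```

```text
{'clock': 0.0, 'qpos': array([-1.20839506e+00,  3.53651076e-01,  1.63413779e+00, -3.12890922e-05,
        1.15523569e+00, -2.42394427e-03]), 'qvel': array([ 0.00113678,  0.00055609, -0.00046423,  0.00021018, -0.00089204,
       -0.00034813]), 'joint_efforts': array([-1.92266125e-03, -6.05264926e+01, -3.42059970e+01, -3.33877506e-05,
        9.28192574e-03,  4.14215606e-05]), 'eef_pos': array([ 222.79411512, -583.41624052,  230.5583052 ]), 'tcp_rot': array([ 3.14156752e+00,  1.43196995e-03, -1.20595848e+00]), 'contact_force': array([-0.76409037, -1.02836489, -0.34403492]), 'wrist_torque': array([-0.01198354, -0.03538239,  0.03445148]), 'opening': 1.001349822191396}
scene 43.41666355783219 265.45568746685103 191.82744227367803 [[-0.4253, 0.9051, -0.0007], [0.6352, 0.2979, -0.7126], [-0.6447, -0.3035, -0.7016]] [ 249.9 -325.2 1545. ]
top 54.768012200293235 253.2263634484804 193.0240608256986 [[-0.0218, -0.9997, -0.0053], [-0.9777, 0.0225, -0.2088], [0.2089, 0.0007, -0.9779]] [  4.5 635.6 873.8]
```

View pics/scene0.png

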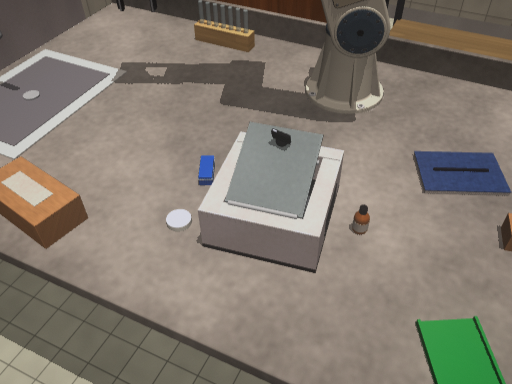

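View pics/top0.png

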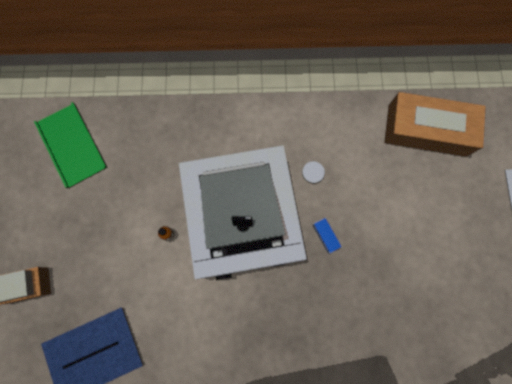

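Scene view: the hatch is open with the wing knob near (281,137), and the case top lies roughly between (245,135), (343,150), (320,250) and (205,215). Top view: the case spans (180,150) to (305,275), with the knob near (242,223). I'll zoom in.

Run:
```python
import cv2
a=cv2.imread("pics/top0.png")[140:285,170:320]; b=cv2.imread("pics/scene0.png")[115:265,195:350]
cv2.imwrite("pics/topc.png",cv2.resize(a,None,fx=4,fy=4,interpolation=cv2.INTER_CUBIC))
cv2.imwrite("pics/scenec.png",cv2.resize(b,None,fx=4,fy=4,interpolation=cv2.INTER_CUBIC))
```

```text
(no output)
```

View pics/topc.png

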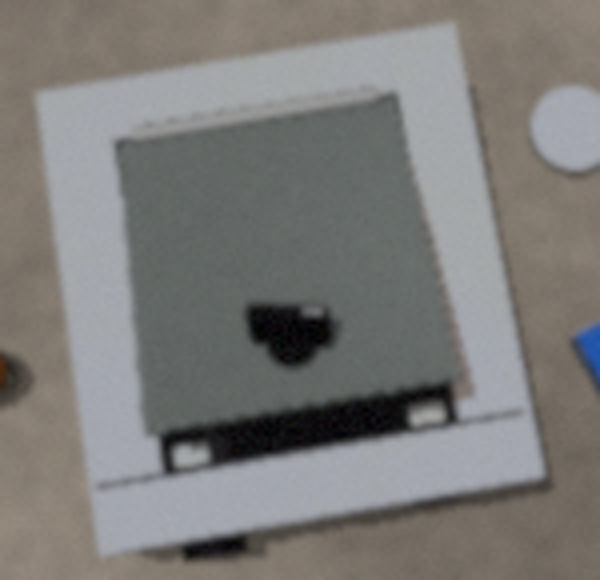

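View pics/scenec.png

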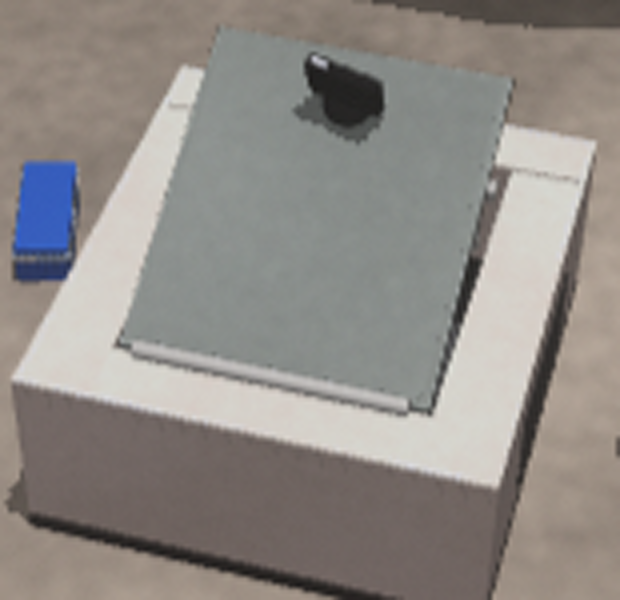

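```bash
cat > fit.py <<'E'
from rig import r
import numpy as np
from scipy.optimize import least_squares
from scipy.spatial.transform import Rotation as Ro
cam={n:r.grab_frame(n) for n in ("scene","top")}
def proj(n,P):
    f=cam[n]; c=np.array(f["R"])@P+np.array(f["t"]); F=192/np.tan(np.radians(f["fov_y"]/2))
    return np.array([F*c[0]/c[2]+f["cx"],F*c[1]/c[2]+f["cy"]])
def model(p):
    x,y,yaw,q,w=p; R=Ro.from_euler('z',yaw).as_matrix(); o=np.array([x,y,0])
    C=lambda a,b,c:o+R@np.array([a,b,c])
    Rh=Ro.from_euler('y',q).as_matrix()   # front (-x) raised
    H=lambda d,b,h:C(*(np.array([100,0,117])+Rh@np.array([-d,b,3+h])))
    def B(s,h): # along blade, s>0 to white/tongue end: at w=0 -> -y, at pi/2 -> front
        return H(165+s*np.sin(w),-s*np.cos(w),h)
    return C,H,B
obs=[]
def add(n,key,u,v,wt=1):
    off=(170,140) if n=="top" else (195,115); obs.append((n,key,((u-1.5)/4+off[0],(v-1.5)/4+off[1]),wt))
if __name__=="__main__":
    for n,d in (("top",{(1,1):(37,92),(1,-1):(457,23),(-1,-1):(548,485),(-1,1):(102,556)}),("scene",{(-1,-1):(185,66),(-1,1):(596,143),(1,-1):(12,381),(1,1):(498,487)})):
        for k,v in d.items(): add(n,("C",140*k[0],130*k[1],120),*v)
    for n,d in (("top",{(198,85):(147,435),(198,-85):(457,382)}),("scene",{(198,-85):(218,27),(198,85):(512,80),(0,85):(432,410),(0,-85):(120,343)})):
        for k,v in d.items(): add(n,("H",*k,0),*v)
    add("top",("B",19,38),312,311); add("scene",("B",19,38),320,62)
    def res(p):
        m=dict(zip("CHB",model(p))); return np.concatenate([(proj(n,m[k[0]](*k[1:]))-uv)*w for n,k,uv,w in obs])
    s=least_squares(res,[500,0,.1,.4,0.],loss='soft_l1')
    print(s.x.round(4)); 
    for o,e in zip(obs,res(s.x).reshape(-1,2)): print(o[0],o[1],e.round(1))
    C,H,B=model(s.x)
    print("grip",H(165,0,24).round(1),"front",H(190,0,0).round(1),"hinge",C(100,0,117).round(1),"closed grip",model([*s.x[:3],0,0])[1](165,0,24).round(1))
E
python3 fit.py
```

```text
[ 5.839631e+02  2.266030e+01  1.487000e-01  6.682700e+00 -1.004887e+02]
top ('C', 140, 130, 120) [-0.9  0.4]
top ('C', 140, -130, 120) [-1.   0.3]
top ('C', -140, -130, 120) [-1.1 -1.3]
top ('C', -140, 130, 120) [-1.5  0.6]
scene ('C', -140, -130, 120) [-0.5 -0.9]
scene ('C', -140, 130, 120) [ 0.3 -1.1]
scene ('C', 140, -130, 120) [-0.4 -1.3]
scene ('C', 140, 130, 120) [ 0.  -0.5]
top ('H', 198, 85, 0) [-1.3 -0.3]
top ('H', 198, -85, 0) [ 0.2 -0.7]
scene ('H', 198, -85, 0) [0.4 0.3]
scene ('H', 198, 85, 0) [0.3 0.3]
scene ('H', 0, 85, 0) [-1.   0.1]
scene ('H', 0, -85, 0) [-0.8 -0. ]
top ('B', 19, 38) [2.2 0.4]
scene ('B', 19, 38) [-2.5  0.2]
grip [542.9  16.5 206. ] front [510.9  11.7 193.7] hinge [682.9  37.5 117. ] closed grip [519.7  13.  144. ]
```

```bash
cat > mv.py <<'E'
from rig import r
import numpy as np,sys
from scipy.spatial.transform import Rotation as Ro
def go(x,y,z,yaw,pitch=0,hz=None):
    s=r.sense(); R0=Ro.from_euler('xyz',s["tcp_rot"]); R1=Ro.from_euler('xyz',[np.pi,pitch,yaw])
    d=R0.inv().apply(np.array([x,y,z])-s["eef_pos"])/10
    print("shift cm",d.round(2),"rot deg",np.degrees((R0.inv()*R1).as_rotvec()).round(2))
    print("t",round(s["clock"],2),"pos",s["eef_pos"].round(1),"rpy",s["tcp_rot"].round(3),"F",s["contact_force"].round(2),"M",s["wrist_torque"].round(3),"q6",s["qpos"][5].round(2),"op",round(s["opening"],3))
if __name__=="__main__": go(*map(float,sys.argv[1:]))
E
python3 mv.py 510 60 260 0.149
```

```text
shift cm [-49.88 -49.79  -2.88] rot deg [-3.000e-02  4.000e-02 -7.763e+01]
t 0.2 pos [ 222.9 -583.6  230.8] rpy [ 3.142e+00  1.000e-03 -1.206e+00] F [ 0.91 -0.02  0.2 ] M [-0.045  0.009 -0.016] q6 -0.0 op 1.002
```

Emit:
apply_moves(
  targets=[
    [[-1,-20,-20,-2.9,0,0,-31],[-1,-20,-20,-2.9,0,0,-31],[-1,-25,-25,-2.9,0,0,-39],[-1,-30,-30,-2.9,0,0,-47],[-1,-35,-35,-2.9,0,0,-55],[-1,-40,-40,-2.9,0,0,-62],[-1,-45,-45,-2.9,0,0,-70],[-1,-49.9,-49.8,-2.9,0,0,-77.6]],
  ],
  newtons=40,
)

```text
clock: 1.0
eef_pos: [386.1, -217.5, 254.1]
tcp_rot: [-3.141, -0.0, -0.0]
contact_force: [1.6, -0.7, -0.3]
opening: 0.001
```

```bash
python3 mv.py 510 60 260 0.149
```

```text
shift cm [ 12.38 -27.76  -0.57] rot deg [-0.03 -0.02 -8.55]
t 1.0 pos [ 386.1 -217.5  254.1] rpy [-3.141 -0.    -0.   ] F [ 1.64 -0.67 -0.33] M [-0.018 -0.032 -0.017] q6 -0.52 op 0.001
```

Emit:
apply_moves(
  targets=[
    [[-1,12.4,-27.8,-0.6,0,0,-8.6],[-1,12.4,-27.8,-0.6,0,0,-8.6],[-1,12.4,-27.8,-0.6,0,0,-8.6],[-1,12.4,-27.8,-0.6,0,0,-8.6],[-1,12.4,-27.8,-0.6,0,0,-8.6],[-1,12.4,-27.8,-0.6,0,0,-8.6],[-1,12.4,-27.8,-0.6,0,0,-8.6],[-1,12.4,-27.8,-0.6,0,0,-8.6]],
  ],
)

```text
clock: 1.8
eef_pos: [510.3, 61.7, 259.9]
tcp_rot: [-3.141, 0.0, 0.153]
contact_force: [0.4, 0.2, -0.1]
opening: 0.002
```

```bash
python3 mv.py 510 60 200 0.149
```

```text
shift cm [-0.05  0.16  5.99] rot deg [-0.02  0.01  0.21]
t 1.8 pos [510.3  61.7 259.9] rpy [-3.141  0.     0.153] F [ 0.39  0.19 -0.14] M [-0.018  0.01  -0.008] q6 -0.04 op 0.002
```

Emit:
apply_moves(
  targets=[
    [[-1,0,0.1,4,0,0,0],[-1,0,0.1,6,0,0,0],[-1,0,0.1,6.5,0,0,0],[-1,0,0.1,7,0,0,0],[-1,0,0.1,7.5,0,0,0],[-1,0,0.1,8,0,0,0]],
  ],
)

```text
clock: 2.4
eef_pos: [511.0, 60.4, 180.7]
tcp_rot: [-3.141, -0.002, 0.152]
contact_force: [0.1, 0.2, 0.9]
opening: -0.003
```

Emit:
apply_moves(
  targets=[
    [[-1,0,0,0.5,0,0,0],[-1,0,0,1,0,0,0],[-1,0,0,1.5,0,0,0],[-1,0,0,2,0,0,0],[-1,0,0,2.5,0,0,0]],
  ],
)

```text
clock: 2.9
eef_pos: [511.1, 60.5, 155.2]
tcp_rot: [-3.141, -0.001, 0.152]
contact_force: [0.3, -0.1, 0.8]
opening: -0.003
```

Emit:
apply_moves(
  targets=[
    [[-1,0,0,0.5,0,0,0],[-1,0,0,1,0,0,0],[-1,0,0,1.5,0,0,0],[-1,0,0,2,0,0,0],[-1,0,0,2.3,0,0,0],[-1,0,0,2.5,0,0,0],[-1,0,0,2.5,0,0,0]],
  ],
)

```text
clock: 3.6
eef_pos: [511.0, 60.4, 129.9]
tcp_rot: [-3.141, -0.001, 0.152]
contact_force: [-0.2, -0.5, 0.7]
opening: 0.002
```

Now lift, open, and look at the knob.

Emit:
apply_moves(
  targets=[
    [[-1,0,0,-5,0,0,0],[1,-2,4.5,-9,0,0,0],[1,-3,4.5,-9,0,0,0],[1,-3,4.5,-9,0,0,0],[1,-3,4.5,-9,0,0,0],[1,-3,4.5,-9,0,0,0]],
  ],
)

```text
clock: 4.2
eef_pos: [488.1, 11.9, 219.2]
tcp_rot: [-3.141, -0.0, 0.152]
contact_force: [0.6, -0.2, -0.6]
opening: 0.846
```

```bash
python3 mv.py 519.7 13 200 0.149
python3 - <<'E'
from rig import r
import cv2,numpy as np
s=r.sense();f=r.grab_frame("wrist"); np.savez("w1.npz",pos=s["eef_pos"],rpy=s["tcp_rot"],mount=f["mount"],k=[f["fov_y"],f["cx"],f["cy"]])
a=cv2.cvtColor(f["pixels"],cv2.COLOR_RGB2BGR); f=r.grab_frame("scene")
b=cv2.resize(cv2.cvtColor(f["pixels"],cv2.COLOR_RGB2BGR)[115:265,195:350],None,fx=2,fy=2,interpolation=cv2.INTER_CUBIC)
f=r.grab_frame("top"); t=cv2.cvtColor(f["pixels"],cv2.COLOR_RGB2BGR); cv2.imwrite("pics/top1.png",t)
c=np.zeros((384,800,3),np.uint8); c[:,:512]=a; c[:300,512:800]=b[:,:288]
cv2.imwrite("pics/w1.png",c); print(np.load("w1.npz")["mount"].round(3),np.load("w1.npz")["k"])
E
```

```text
shift cm [3.14 0.37 1.92] rot deg [-0.03 -0.03  0.2 ]
t 4.2 pos [488.1  11.9 219.2] rpy [-3.141 -0.     0.152] F [ 0.6  -0.18 -0.58] M [-0.023 -0.02  -0.   ] q6 -0.13 op 0.846
[[ 1.0000e+00 -0.0000e+00 -0.0000e+00 -7.0000e-02]
 [ 0.0000e+00  9.5400e-01  2.9900e-01 -7.6461e+01]
 [ 0.0000e+00 -2.9900e-01  9.5400e-01 -1.4231e+02]
 [ 0.0000e+00  0.0000e+00  0.0000e+00  1.0000e+00]] [ 65.94311645 254.01026943 186.09823147]
```

View pics/w1.png

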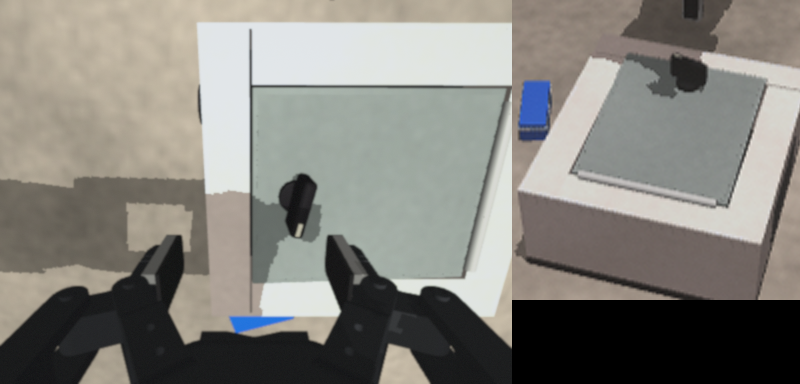

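The hatch is nearly flush. In the wrist view the blade runs from about (308,180) to the white mark at (299,232).

```bash
python3 - <<'E'
import numpy as np
from scipy.spatial.transform import Rotation as Ro
import fit
d=np.load("w1.npz"); k=d["k"]; F=192/np.tan(np.radians(k[0]/2)); M=d["mount"]; R=Ro.from_euler('xyz',d["rpy"]).as_matrix()
def ray(u,v,z):
    c=R@(M[:3,:3]@np.array([(u-k[1])/F,(v-k[2])/F,1])); o=d["pos"]+R@M[:3,3]
    return o+c*(z-o[2])/c[2]
p0=[583.96,22.66,.1487,.05,.042]; C,H,B=fit.model(p0)
def pj(P):
    c=M[:3,:3].T@(R.T@(P-d["pos"])-M[:3,3]); return (F*c[0]/c[2]+k[1],F*c[1]/c[2]+k[2])
print("blade ends",ray(308,178,166).round(1),ray(299,232,166).round(1))
for n,P in dict(top_m=B(22,38),top_o=B(-22,38),grip=H(165,0,24),hub=H(165,0,8),hf1=H(198,85,0),hf2=H(198,-85,0),cf1=C(-140,130,120),cf2=C(-140,-130,120)).items(): print(n,P.round(1),np.round(pj(P),0))
E
python3 - <<'E'
import cv2
a=cv2.imread("pics/w1.png")[160:260,230:350]
cv2.imwrite("pics/w1c.png",cv2.resize(a,None,fx=5,fy=5,interpolation=cv2.INTER_CUBIC))
E
```

```text
blade ends [521.4  38.3 166. ] [523.3  -2.7 166. ]
top_m [524.3  -8.5 166.2] [299. 239.]
top_o [519.6  35.2 166.1] [304. 182.]
grip [521.2  13.3 152.2] [298. 204.]
hub [520.4  13.1 136.2] [294. 197.]
hf1 [474.8  92.3 129.9] [253.  86.]
hf2 [500.  -75.9 129.9] [252. 283.]
cf1 [426.2 130.5 120. ] [195.  21.]
cf2 [ 464.8 -126.6  120. ] [210. 315.]
```

View pics/w1c.png

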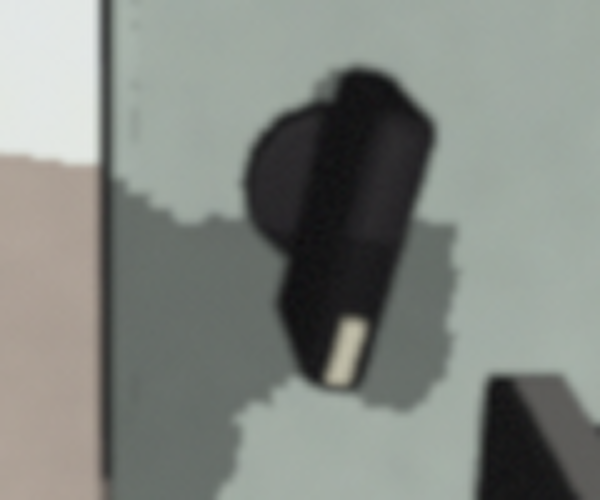

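```bash
python3 - <<'E'
import numpy as np
from scipy.spatial.transform import Rotation as Ro
d=np.load("w1.npz"); k=d["k"]; F=192/np.tan(np.radians(k[0]/2)); M=d["mount"]; R=Ro.from_euler('xyz',d["rpy"]).as_matrix()
def ray(u,v,z):
    u,v=230+u/5,160+v/5
    c=R@(M[:3,:3]@np.array([(u-k[1])/F,(v-k[2])/F,1])); o=d["pos"]+R@M[:3,3]
    return o+c*(z-o[2])/c[2]
for a,b in (((435,130),(365,385)),((405,105),(336,388)),((354,320),(338,383))):
    A,B=ray(*a,166),ray(*b,166); v=B-A
    print(A.round(1),B.round(1),((A+B)/2).round(1),np.hypot(*v[:2]).round(1),"yaw of x axis",np.arctan2(v[0],-v[1]).round(3))
E
python3 mv.py 523 13.5 200 0.06
```

```text
[528.8  33.6 166. ] [527.   -6.3 166. ] [527.9  13.7 166. ] 39.9 yaw of x axis -0.044
[523.9  36.5 166. ] [522.9  -7.4 166. ] [523.4  14.5 166. ] 43.9 yaw of x axis -0.022
[523.4   3.7 166. ] [523.1  -6.5 166. ] [523.2  -1.4 166. ] 10.2 yaw of x axis -0.031
shift cm [3.48 0.36 1.93] rot deg [-0.02 -0.01  5.32]
t 4.45 pos [488.1  11.8 219.3] rpy [-3.141 -0.     0.153] F [ 0.   -0.56  0.83] M [0.026 0.    0.034] q6 -0.13 op 0.999
```

Emit:
apply_moves(
  targets=[
    [[1,3.5,0.3,1,0,0,8.5],[1,3.5,0.3,3,0,0,10.5],[1,3.5,0.3,5,0,0,10.5],[1,3.5,0.3,6.5,0,0,10.5],[1,3.5,0.3,7.5,0,0,10.5],[1,3.5,0.3,8,0,0,10.5],[1,3.5,0.3,8,0,0,10.5]],
  ],
)

```text
clock: 5.15
eef_pos: [523.0, 14.3, 138.9]
tcp_rot: [-3.141, 0.001, -0.03]
contact_force: [-0.1, -0.2, -0.4]
opening: 1.0
```

```bash
python3 mv.py 522.5 14 139 -0.03
```

```text
shift cm [-0.05  0.03 -0.01] rot deg [-0.02  0.04 -0.01]
t 5.15 pos [523.   14.3 138.9] rpy [-3.141e+00  1.000e-03 -3.000e-02] F [-0.12 -0.23 -0.41] M [-0.03   0.034  0.015] q6 0.05 op 1.0
```

Emit:
apply_moves(
  targets=[
    [[-1,0,0,0,0,0,0],[-1,0,0,0,0,0,0],[-1,0,0,0,0,0,0],[-1,0,0,0,0,0,0],[-1,0,0,0,0,0,0],[-1,0,0,0,0,0,0],[-1,0,0,0,0,0,0],[-1,0,0,0,0,0,0]],
  ],
  newtons=40,
)

```text
clock: 5.95
eef_pos: [522.7, 14.2, 138.7]
tcp_rot: [-3.141, 0.001, -0.03]
contact_force: [1.0, -0.7, -2.9]
opening: 0.113
```

```bash
python3 mv.py 522.5 14 139 -0.03
```

```text
shift cm [-0.02  0.02 -0.03] rot deg [-0.01  0.08 -0.01]
t 5.95 pos [522.7  14.2 138.7] rpy [-3.141e+00  1.000e-03 -3.000e-02] F [ 1.01 -0.7  -2.91] M [-0.293  0.453 -0.087] q6 0.05 op 0.113
```

Emit:
apply_moves(
  targets=[
    [[-1,-0.05,0,0.2,0,0,0],[-1,-0.1,0,0.4,0,0,0],[-1,-0.1,0,0.4,0,0,0]],
  ],
)

```text
clock: 6.25
eef_pos: [522.1, 14.3, 134.9]
tcp_rot: [-3.141, 0.001, -0.03]
contact_force: [1.9, -0.3, 0.6]
opening: 0.111
```

```bash
python3 mv.py 522.5 14 139 -0.03
```

```text
shift cm [ 0.04  0.03 -0.41] rot deg [-0.03  0.03 -0.02]
t 6.25 pos [522.1  14.3 134.9] rpy [-3.141e+00  1.000e-03 -3.000e-02] F [ 1.94 -0.32  0.63] M [ 0.095  0.158 -0.025] q6 0.05 op 0.111
```

Emit:
apply_moves(
  targets=[
    [[-1,-0.05,0,0.2,0,0,0],[-1,-0.1,0,0.4,0,0,0],[-1,-0.1,0,0.4,0,0,0]],
  ],
)

```text
clock: 6.55
eef_pos: [521.6, 14.2, 131.4]
tcp_rot: [-3.141, -0.001, -0.03]
contact_force: [-0.6, -0.9, 6.2]
opening: 0.109
```

```bash
python3 mv.py 522.5 14 139 -0.03
```

```text
shift cm [ 0.09  0.02 -0.76] rot deg [-0.03 -0.06 -0.02]
t 6.55 pos [521.6  14.2 131.4] rpy [-3.141e+00 -1.000e-03 -3.000e-02] F [-0.62 -0.94  6.24] M [ 0.004  0.088 -0.083] q6 0.05 op 0.109
```

Emit:
apply_moves(
  targets=[
    [[-1,-0.05,0,0.2,0,0,0],[-1,-0.1,0,0.4,0,0,0],[-1,-0.12,0,0.5,0,0,0],[-1,-0.12,0,0.5,0,0,0]],
  ],
)

```text
clock: 6.95
eef_pos: [521.4, 14.2, 128.7]
tcp_rot: [-3.141, -0.003, -0.031]
contact_force: [-7.5, -1.8, 26.6]
opening: 0.109
```

```bash
python3 mv.py 522.5 14 139 -0.03
```

```text
shift cm [ 0.11  0.01 -1.03] rot deg [-0.03 -0.2  -0.03]
t 6.95 pos [521.4  14.2 128.7] rpy [-3.141e+00 -3.000e-03 -3.100e-02] F [-7.53 -1.79 26.58] M [-0.071  1.054 -0.069] q6 0.05 op 0.109
```

Emit:
apply_moves(
  targets=[
    [[-1,-0.1,0,0.05,0,0,0],[-1,-0.1,0,0.05,0,0,0],[-1,-0.1,0,0.05,0,0,0]],
  ],
)

```text
clock: 7.25
eef_pos: [521.4, 14.2, 129.5]
tcp_rot: [-3.141, -0.006, -0.031]
contact_force: [-2.0, -1.3, 13.6]
opening: 0.108
```

```bash
python3 mv.py 522.5 14 139 -0.03
```

```text
shift cm [ 0.12  0.02 -0.95] rot deg [-0.04 -0.34 -0.04]
t 7.25 pos [521.4  14.2 129.5] rpy [-3.141 -0.006 -0.031] F [-1.96 -1.25 13.6 ] M [ 0.072  0.441 -0.037] q6 0.05 op 0.108
```

Emit:
apply_moves(
  targets=[
    [[-1,-0.08,0,0.15,0,0.3,5],[-1,-0.08,0,0.15,0,0.3,10],[-1,-0.08,0,0.15,0,0.3,15],[-1,-0.08,0,0.15,0,0.3,15]],
  ],
)

```text
clock: 7.65
eef_pos: [521.6, 14.1, 129.2]
tcp_rot: [-3.138, -0.013, -0.295]
contact_force: [-0.7, -2.5, 12.4]
opening: 0.108
```

```bash
python3 mv.py 521.4 14.2 129.5 -0.03
```

```text
shift cm [-0.02  0.   -0.03] rot deg [ -0.1   -0.77 -15.21]
t 7.65 pos [521.6  14.1 129.2] rpy [-3.138 -0.013 -0.295] F [-0.74 -2.47 12.42] M [-0.045  0.355 -0.035] q6 0.32 op 0.108
```

Emit:
apply_moves(
  targets=[
    [[-1,-0.05,0,0.16,0,-0.7,4],[-1,-0.05,0,0.16,0,-0.7,8],[-1,-0.05,0,0.16,0,-0.7,12],[-1,-0.05,0,0.16,0,-0.7,16],[-1,-0.05,0,0.16,0,-0.7,16]],
  ],
)

```text
clock: 8.15
eef_pos: [522.0, 14.0, 128.8]
tcp_rot: [-3.135, -0.002, -0.577]
contact_force: [-4.0, -2.1, 13.6]
opening: 0.112
```

```bash
python3 mv.py 521.4 14.2 129.5 -0.56
```

```text
shift cm [-0.06  0.02 -0.07] rot deg [-0.35 -0.09 -0.97]
t 8.15 pos [522.   14.  128.8] rpy [-3.135e+00 -2.000e-03 -5.770e-01] F [-3.97 -2.08 13.56] M [-0.41   0.332 -0.029] q6 0.59 op 0.112
```

Emit:
apply_moves(
  targets=[
    [[-1,-0.08,0.02,0.17,-0.35,0,4],[-1,-0.08,0.02,0.17,-0.35,0,8],[-1,-0.08,0.02,0.17,-0.35,0,12],[-1,-0.08,0.02,0.17,-0.35,0,16],[-1,-0.08,0.02,0.17,-0.35,0,16]],
  ],
)

```text
clock: 8.65
eef_pos: [522.3, 13.8, 128.8]
tcp_rot: [-3.14, -0.003, -0.858]
contact_force: [-4.8, -3.9, 18.5]
opening: 0.11
```

```bash
python3 mv.py 521.4 14.2 129.0 -0.84
```

```text
shift cm [-0.09  0.04 -0.02] rot deg [-0.1  -0.17 -1.05]
t 8.65 pos [522.3  13.8 128.8] rpy [-3.14e+00 -3.00e-03 -8.58e-01] F [-4.81 -3.92 18.51] M [-0.514  0.371 -0.063] q6 0.88 op 0.11
```

Emit:
apply_moves(
  targets=[
    [[-1,-0.08,0.03,0.14,0,-0.15,3],[-1,-0.08,0.03,0.14,0,-0.15,6],[-1,-0.08,0.03,0.14,0,-0.15,6]],
  ],
)

```text
clock: 8.95
eef_pos: [522.3, 13.7, 128.8]
tcp_rot: [-3.138, -0.002, -0.965]
contact_force: [-4.3, -3.7, 16.2]
opening: 0.111
```

```bash
python3 mv.py 521.4 14.2 129.0 -0.962; for i in 1 2; do python3 -c "
from rig import r;print(r.sense()['wrist_torque'])"; done
```

```text
shift cm [-0.1   0.05 -0.02] rot deg [-0.19 -0.12 -0.15]
t 8.95 pos [522.3  13.7 128.8] rpy [-3.138e+00 -2.000e-03 -9.650e-01] F [-4.27 -3.72 16.19] M [-0.64   0.418 -0.055] q6 0.99 op 0.111
[-0.64011224  0.41840132 -0.05463557]
[-0.64011224  0.41840132 -0.05463557]
```

Emit:
apply_moves(
  targets=[
    [[-1,-0.08,0.03,0.13,-0.2,0,1.5],[-1,-0.08,0.03,0.13,-0.2,0,3],[-1,-0.08,0.03,0.13,-0.2,0,3]],
  ],
)

```text
clock: 9.25
eef_pos: [522.3, 13.6, 128.8]
tcp_rot: [-3.14, -0.004, -1.018]
contact_force: [-3.5, -5.0, 15.3]
opening: 0.113
```

```bash
python3 mv.py 521.4 14.2 129.0 -1.015
```

```text
shift cm [-0.1   0.05 -0.02] rot deg [-0.06 -0.21 -0.14]
t 9.25 pos [522.3  13.6 128.8] rpy [-3.14  -0.004 -1.018] F [-3.47 -4.98 15.32] M [-0.537  0.301 -0.104] q6 1.04 op 0.113
```

Emit:
apply_moves(
  targets=[
    [[-1,-0.08,0.03,0.13,0,-0.2,1],[-1,-0.08,0.03,0.13,0,-0.2,2],[-1,-0.08,0.03,0.13,0,-0.2,2]],
  ],
)

```text
clock: 9.55
eef_pos: [522.4, 13.6, 128.8]
tcp_rot: [-3.139, -0.002, -1.053]
contact_force: [-4.2, -5.0, 14.7]
opening: 0.107
```

```bash
python3 mv.py 521.4 14.2 129.0 -1.05
```

```text
shift cm [-0.1   0.05 -0.02] rot deg [-0.14 -0.11 -0.15]
t 9.55 pos [522.4  13.6 128.8] rpy [-3.139e+00 -2.000e-03 -1.053e+00] F [-4.24 -5.01 14.66] M [-0.636  0.337 -0.019] q6 1.08 op 0.107
```

Still free. Continue with small steps.

Emit:
apply_moves(
  targets=[
    [[-1,-0.1,0.03,0.13,0,-0.1,1.5],[-1,-0.1,0.03,0.13,0,-0.1,3],[-1,-0.1,0.03,0.13,0,-0.1,3]],
  ],
)

```text
clock: 9.85
eef_pos: [522.4, 13.5, 128.8]
tcp_rot: [-3.138, -0.002, -1.105]
contact_force: [-3.9, -5.8, 15.6]
opening: 0.112
```

```bash
python3 mv.py 521.4 14.2 129.0 -1.105
```

```text
shift cm [-0.1   0.06 -0.02] rot deg [-0.21 -0.12 -0.03]
t 9.85 pos [522.4  13.5 128.8] rpy [-3.138e+00 -2.000e-03 -1.105e+00] F [-3.86 -5.81 15.59] M [-0.842  0.374 -0.054] q6 1.13 op 0.112
```

Emit:
apply_moves(
  targets=[
    [[-1,0,0.06,0.13,-0.2,-0.1,1.5],[-1,0,0.06,0.13,-0.2,-0.1,3],[-1,0,0.06,0.13,-0.2,-0.1,3]],
  ],
)

```text
clock: 10.15
eef_pos: [522.4, 13.4, 128.8]
tcp_rot: [-3.14, -0.001, -1.159]
contact_force: [-5.2, 0.0, 15.7]
opening: 0.108
```

```bash
python3 mv.py 521.4 14.2 129.0 -1.157
```

```text
shift cm [-0.12  0.06 -0.02] rot deg [-0.11 -0.04 -0.1 ]
t 10.15 pos [522.4  13.4 128.8] rpy [-3.140e+00 -1.000e-03 -1.159e+00] F [-5.19  0.04 15.68] M [ 0.03   0.4   -0.067] q6 1.18 op 0.108
```

Good: moments dropped and the knob is still free (w≈1.31).

Emit:
apply_moves(
  targets=[
    [[-1,0,0.06,0.13,-0.1,0,1.5],[-1,0,0.06,0.13,-0.1,0,3],[-1,0,0.06,0.13,-0.1,0,3]],
  ],
)

```text
clock: 10.45
eef_pos: [522.4, 13.3, 128.8]
tcp_rot: [-3.14, -0.001, -1.212]
contact_force: [-5.5, -0.5, 16.5]
opening: 0.107
```

```bash
python3 mv.py 521.4 14.2 129.0 -1.21
```

```text
shift cm [-0.12  0.06 -0.02] rot deg [-0.11 -0.05 -0.12]
t 10.45 pos [522.4  13.3 128.8] rpy [-3.140e+00 -1.000e-03 -1.212e+00] F [-5.48 -0.46 16.52] M [ 0.128  0.448 -0.013] q6 1.23 op 0.107
```

Emit:
apply_moves(
  targets=[
    [[-1,0,0.06,0.13,-0.1,0,1.5],[-1,0,0.06,0.13,-0.1,0,3],[-1,0,0.06,0.13,-0.1,0,3]],
  ],
)

```text
clock: 10.75
eef_pos: [522.5, 13.2, 128.8]
tcp_rot: [-3.14, -0.001, -1.265]
contact_force: [-5.4, 0.2, 15.7]
opening: 0.109
```

```bash
python3 mv.py 521.4 14.2 129.0 -1.26
```

```text
shift cm [-0.13  0.07 -0.02] rot deg [-0.12 -0.07 -0.3 ]
t 10.75 pos [522.5  13.2 128.8] rpy [-3.140e+00 -1.000e-03 -1.265e+00] F [-5.41  0.22 15.7 ] M [ 0.014  0.4   -0.072] q6 1.29 op 0.109
```

Emit:
apply_moves(
  targets=[
    [[-1,0,0.06,0.13,-0.1,0,1.5],[-1,0,0.06,0.13,-0.1,0,3],[-1,0,0.06,0.13,-0.1,0,3]],
  ],
)

```text
clock: 11.05
eef_pos: [522.5, 13.2, 128.8]
tcp_rot: [-3.14, -0.001, -1.319]
contact_force: [-4.1, 0.5, 16.3]
opening: 0.109
```

```bash
python3 mv.py 521.4 14.2 129.0 -1.26
```

```text
shift cm [-0.13  0.08 -0.02] rot deg [-0.12 -0.08 -3.36]
t 11.05 pos [522.5  13.2 128.8] rpy [-3.140e+00 -1.000e-03 -1.319e+00] F [-4.12  0.49 16.35] M [-0.004  0.429 -0.04 ] q6 1.34 op 0.109
```

Emit:
apply_moves(
  targets=[
    [[-1,0,0.06,0.13,-0.1,0,1.5],[-1,0,0.06,0.13,-0.1,0,2.5],[-1,0,0.06,0.13,-0.1,0,2.5]],
  ],
)

```text
clock: 11.35
eef_pos: [522.5, 13.1, 128.8]
tcp_rot: [-3.139, -0.002, -1.363]
contact_force: [-5.3, 0.6, 15.8]
opening: 0.106
```

```bash
python3 mv.py 521.4 14.2 129.0 -1.26
```

```text
shift cm [-0.13  0.09 -0.02] rot deg [-0.12 -0.09 -5.89]
t 11.35 pos [522.5  13.1 128.8] rpy [-3.139e+00 -2.000e-03 -1.363e+00] F [-5.31  0.63 15.83] M [ 0.015  0.424 -0.044] q6 1.39 op 0.106
```

w≈1.51, no stop felt yet.

Emit:
apply_moves(
  targets=[
    [[-1,0,0.06,0.13,-0.1,0,1.5],[-1,0,0.06,0.13,-0.1,0,2.5],[-1,0,0.06,0.13,-0.1,0,2.5]],
  ],
)

```text
clock: 11.65
eef_pos: [522.5, 13.0, 128.8]
tcp_rot: [-3.139, -0.002, -1.407]
contact_force: [-6.0, -0.4, 15.0]
opening: 0.111
```

```bash
python3 mv.py 521.4 14.2 129.0 -1.26
```

```text
shift cm [-0.14  0.09 -0.02] rot deg [-0.11 -0.11 -8.41]
t 11.65 pos [522.5  13.  128.8] rpy [-3.139e+00 -2.000e-03 -1.407e+00] F [-6.01 -0.43 15.03] M [-0.03   0.379  0.053] q6 1.43 op 0.111
```

Run:
```python
from rig import r
import cv2,numpy as np
a=cv2.cvtColor(r.grab_frame("wrist")["pixels"],cv2.COLOR_RGB2BGR)
b=cv2.cvtColor(r.grab_frame("scene")["pixels"],cv2.COLOR_RGB2BGR)[90:240,215:335]
c=np.zeros((384,800,3),np.uint8); c[:,:512]=a; c[:360,512:800]=cv2.resize(b,(288,360),interpolation=cv2.INTER_CUBIC)
cv2.imwrite("pics/w2.png",c)
```

```text
(no output)
```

View pics/w2.png

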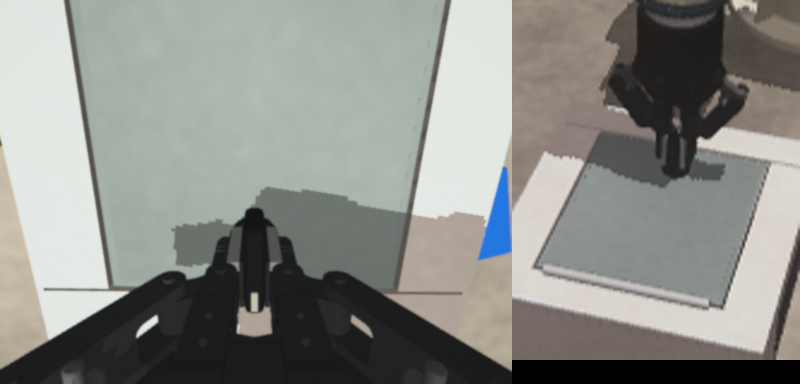

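The blade is held between the pads at about (255,250). The mark at (255,300) points to the front, so the knob follows the tool, and the hatch is flush. Continuing.

Emit:
apply_moves(
  targets=[
    [[-1,0,0.06,0.13,-0.1,0,1],[-1,0,0.06,0.13,-0.1,0,2],[-1,0,0.06,0.13,-0.1,0,2]],
  ],
)

```text
clock: 12.05
eef_pos: [522.5, 13.0, 128.8]
tcp_rot: [-3.139, -0.002, -1.441]
contact_force: [-5.3, 0.9, 15.4]
opening: 0.113
```

```bash
python3 mv.py 521.4 14.2 129.0 -1.26
```

```text
shift cm [-0.13  0.09 -0.02] rot deg [ -0.11  -0.12 -10.37]
t 12.05 pos [522.5  13.  128.8] rpy [-3.139e+00 -2.000e-03 -1.441e+00] F [-5.25  0.89 15.45] M [-0.054  0.389  0.19 ] q6 1.47 op 0.113
```

Resistance is now growing at about 4 Nm/rad, with the stop met near yaw -1.385. About 2° more should bring it to roughly 0.38 Nm.

Emit:
apply_moves(
  targets=[
    [[-1,0,0.06,0.13,-0.1,0,1],[-1,0,0.06,0.13,-0.1,0,2],[-1,0,0.06,0.13,-0.1,0,2.2],[-1,0,0.06,0.13,-0.1,0,2.2]],
  ],
)

```text
clock: 12.45
eef_pos: [522.5, 12.9, 128.8]
tcp_rot: [-3.139, -0.002, -1.479]
contact_force: [-4.7, -0.2, 15.4]
opening: 0.106
```

```bash
python3 mv.py 521.4 14.2 129.0 -1.26
```

```text
shift cm [-0.14  0.1  -0.02] rot deg [ -0.11  -0.14 -12.53]
t 12.45 pos [522.5  12.9 128.8] rpy [-3.139e+00 -2.000e-03 -1.479e+00] F [-4.72 -0.23 15.41] M [-0.001  0.451  0.386] q6 1.5 op 0.106
```

Emit:
apply_moves(
  targets=[
    [[-1,0,0.05,0.06,0,0,0],[-1,0,0.05,-0.03,0,0,0],[-1,0,0.05,-0.12,0,0,0],[-1,0,0.05,-0.15,0,0,0]],
  ],
)

```text
clock: 12.85
eef_pos: [522.5, 12.9, 130.6]
tcp_rot: [-3.138, -0.002, -1.478]
contact_force: [1.3, 1.3, 2.6]
opening: 0.112
```

```bash
python3 mv.py 521.4 14.2 129.0 -1.26
```

```text
shift cm [-0.14  0.1   0.16] rot deg [ -0.18  -0.16 -12.51]
t 12.85 pos [522.5  12.9 130.6] rpy [-3.138e+00 -2.000e-03 -1.478e+00] F [1.27 1.31 2.59] M [-0.075 -0.347  0.367] q6 1.5 op 0.112
```

Emit:
apply_moves(
  targets=[
    [[1,0,0,0,0,0,0],[1,0,0,0,0,0,0],[1,0,0,0,0,0,0],[1,0,0,0,0,0,0],[1,0,0,0,0,0,0],[1,0,0,-2,0,0,0],[1,0,0,-5,0,0,0],[1,0,0,-9,0,0,0]],
  ],
)

```text
clock: 13.65
eef_pos: [520.9, 13.1, 220.1]
tcp_rot: [3.141, -0.002, -1.478]
contact_force: [0.3, 0.1, -0.0]
opening: 1.0
```

Emit:
apply_moves(
  targets=[
    [[1,0,-3,-4,0,0,0],[1,0,-6,-6,0,0,0],[1,0,-9,-6,0,0,0],[1,0,-9,-6,0,0,0],[1,0,-9,-6,0,0,0]],
  ],
)

```text
clock: 14.15
eef_pos: [610.0, 21.5, 279.3]
tcp_rot: [3.14, -0.002, -1.478]
contact_force: [-1.0, -0.7, -1.4]
opening: 1.002
```

```bash
python3 mv.py 521.4 14.2 129.0 -1.26
python3 - <<'E'
from rig import r
import cv2,numpy as np
a=cv2.cvtColor(r.grab_frame("wrist")["pixels"],cv2.COLOR_RGB2BGR)
b=cv2.cvtColor(r.grab_frame("scene")["pixels"],cv2.COLOR_RGB2BGR)[110:260,195:375]
c=np.zeros((384,800,3),np.uint8); c[:,:512]=a; c[:240,512:800]=cv2.resize(b,(288,240),interpolation=cv2.INTER_CUBIC)
cv2.imwrite("pics/w3.png",c)
E
```

```text
shift cm [-0.12  8.86 15.04] rot deg [  0.12  -0.1  -12.51]
t 14.15 pos [610.   21.5 279.3] rpy [ 3.140e+00 -2.000e-03 -1.478e+00] F [-1.03 -0.71 -1.38] M [-0.039 -0.026 -0.02 ] q6 1.51 op 1.002
```

View pics/w3.png

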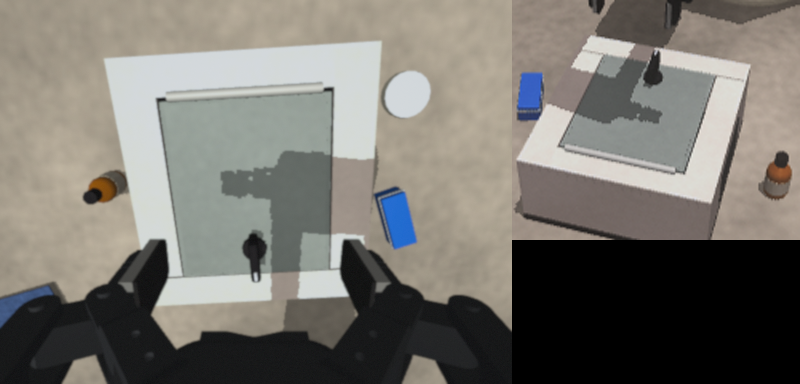

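The hatch is flush, the blade at (255,255) points to the front, and the bottle, box and dish are undisturbed. The gripper is clear, so I'll hand in.

```bash
python3 -c "
from rig import r;print(r.sign_off())"
```

```text
the job is handed in; nothing more can be done
None
```

The hatch is shut and latched, and I handed the job in at about 14 s on the clock.

**What I did:**
- I pushed the hatch down with closed fingers and gripped the wing knob.
- I pressed with about 15 N and turned the knob clockwise from about 0.18 rad.
- Torque began to rise at about 1.53 rad by my estimate, at close to the expected 4 Nm/rad. I stopped about 0.1 rad later, at 0.37–0.39 Nm, inside the 0.24–0.6 Nm window for firm but not forced.
- I then eased off the press, opened the gripper and backed away.

**Last checks:**
- In the final picture the hatch looks flush, the knob's mark points to the front, and the bottle, box and dish are standing where they were.
- The force reading is only noise, so the gripper is touching nothing.

**What was off or not confirmed:**
- While finding the seat, the press briefly reached 26.6 N at the wrist. By my estimate about 10 N of that was on the ledges, below the 30 N limit.
- Sideways forces of up to about 7 N built up while turning, because my tool axis was 1–2 mm off the knob's axis. They were about 2 N before release.
- The latched angle of about 0.015 rad was judged by eye, not measured.

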